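Stand the pellet pedestal under the focusing lens and clamp its foot

TASK

Stand the tall pellet pedestal on the aluminium plate under the overhanging lens, at the mouth of the V stop, then slide the clamping fork fully home so that it pushes the foot into the V and holds it. The pedestal is top-heavy and tips easily: carry it slowly, keep it upright and set it down softly, do not touch the lens or its column, and leave the dropper bottle and the vial where they stand.

Things in the scene. Friction and masses are not known exactly. Their poses are not given: they have to be found in the camera images.
- pedestal: Pellet pedestal, loose, 0.4 to 0.65 kg, 148 mm tall, round; origin at the centre of its underside, z up. From below: foot disc 40 mm diameter, 6 mm thick; steel post 18 mm diameter up to 100 mm; heavy steel chuck 44 mm diameter from 100 to 142 mm; pale pellet on top. Centre of mass about 110 mm up: standing free it falls beyond 10 degrees. Grip it round the chuck.
- chuck (a point): Point on the pedestal's axis 121 mm above its underside, half way up the chuck: where to grip.
- station: The station, fixed: aluminium plate 134 (x) by 216 (y) by 12 mm thick lying on the table; origin at the centre of its underside. Its x axis points away from the robot, its y axis to the left (within 7 degrees). It carries the V stop, the fork on its slide and the lens column.
- seat (a point): Centre of the pedestal's underside when home, on the plate's top (12 mm above the table), axes as the station's. The V stop, two bars 6.5 mm high at right angles, lies on its -y side and opens to +y; a foot at the seat touches both. Stand the foot 3 to 9 mm to the +y side of the seat, within 4 mm in x: clear of V and open fork; the closing fork pushes it into the V.
- lens_front (a point): Lower end of the black lens tube (35 mm diameter, pointing down), 260 mm above the table, exactly over the seat. A tool that points straight down cannot bring the pedestal under it; one that leans 35 to 45 degrees to the right (gripper body towards -y, fingers pointing down and to +y) can. Leaning back to the robot, the arm may meet the monitor.
- lens_arm: Lens column, arm and lens, fixed on the station (origin and axes as the station's): a 20 mm steel column stands 80 mm behind (+x of) the seat, its top 316 mm above the table; an arm 284 mm up holds a black ring, 48 mm across, (small clamp ear on its -y side) round the lens tube, whose top is 314 mm up. A tool above 360 mm passes over all of it.
- fork (a joint): Slide of the flat steel clamping fork, m: 0 fully open, growing towards the seat (along the station's -y). Starts at 0 to 0.008; about 0.050 when its slot bottoms on the post of a pedestal in the V (end stop 0.052). Friction 3 N, no spring. Its two tines (6 mm thick, underside 7.5 mm above the plate) pass over the foot on either side of the post; slot 22 mm wide.
- fork_knob (a point): Grip point on the knurled knob that stands upright on the fork, 18 mm above the fork's upper face; knob 15 mm diameter, its top 55 mm and its lower end 26 mm above the table. Guide rails, 45 mm apart, top 29 mm above the table, flank the fork. Can be pinched from straight above. With the fork home it stands 95 mm to the +y side of the seat.
- dropper: Bystander: white dropper bottle with a red tip, 38 mm diameter, 104 mm tall, origin at the centre of its underside.
- vial: Bystander: sample vial with a blue cap, 29 mm diameter, 64 mm tall, origin at the centre of its underside.
Mind the look-alikes: they are no part of the job. What is shaped like the pedestal but green is not meant.

How it is judged (in metres and radians):
On the way:
1. the pedestal has been let go, standing upright on the plate at the V stop (distance between pedestal and seat below 0.03 m and angle between pedestal's own z axis and vertical below 0.05 rad and contact force between the fingers and pedestal below 0.1 N), for 0.2 s.
At the end, for the whole second after the job is handed in: The pedestal stands upright (within 2 degrees) on the plate with its foot home in the V stop (within 3 mm of the seat), at rest, and the fork is pushed home against its post (joint above 0.047 m) (distance between pedestal and seat below 0.003 m and angle between pedestal's own z axis and vertical below 0.04 rad and value of joint fork above 0.047 m and linear speed of pedestal below 0.02 m/s); the robot touches nothing.
It fails at once if the pedestal tips by more than 20 degrees (angle between pedestal's own z axis and vertical above 0.35 rad).
It fails at once if the pedestal moves faster than 0.4 m/s: dropped, swung or knocked (linear speed of pedestal above 0.4 m/s).
It fails at once if the lens, its arm or its column is touched with more than 2 N (contact force between anything else and lens_arm above 2 N).
It fails at once if the dropper bottle is shifted by more than 15 mm (distance of dropper from where it was at the start of the episode above 0.015 m).
It fails at once if the vial is shifted by more than 15 mm (distance of vial from where it was at the start of the episode above 0.015 m).
It also fails if it takes over 51 s, if anything falls off the work surface, if the arm or the gripper's body presses on something with over 40 N, if the wrist force passes 120 N, or if a joint passes its speed limit or range.

ROBOT

A 6-joint arm with a two-finger parallel gripper is mounted at the origin on the work surface; the furniture and walls round the work are solid. World frame = base frame: x ahead of the robot, y to its left, z up, the work surface at z = 0. Lengths are in m, angles in degrees, forces in N, time in s.
With the tool pointing down it reaches from about 0.4 to 0.825 m from the base axis. Payload 7 kg.
Tool frame: the origin (TCP) lies midway between the tips of the shut fingers; the grasp point (between the pads) lies r.pinch_z behind it (r.pinch_z is the distance from the TCP to the grasp point, in m); z points along the fingers, y is the line along which they close (so a half turn about z gives the same grasp; the last joint's range is limited). The gripper opens to 88 mm and grips with 3 to 60 N. Pads are 19 mm wide; open, the fingers measure 130 mm over their backs; the gripper's body (78 mm by 193 mm) begins 47 mm behind the grasp point.
Start: joints at [61.14, 20.546, 0.682, 0, -70.136, -16.507], TCP at [0.48, 0.474, 0.227] pointing down, gripper open.
Joint ranges: [-176.03, 176.03], [-82.01, 121.73], [-58.28, 71.71], [-173.87, 95.51], [-174.79, -0.11], [-173.66, 173.66]. Speed limits (degrees/s): [136.94, 136.94, 172.46, 180, 180, 180].

INTERFACE

Orientations are given as [roll, pitch, yaw] about the fixed x, y, z axes, in that order (R = Rz(yaw) Ry(pitch) Rx(roll)).
In Python, from plant import r, optics, job gives the robot as it stands.
- The arm moves only by the shell command python3 -m crank 'ROWS' [FORCE]. ROWS is JSON, a list of rows, each an object with "xyz": the shift along the tool's x, y, z in units of 30 mm (1.0 is 30 mm), a list of three; "delta_rot": the turn, a rotation vector about the tool's x, y, z in degrees, a list of three; "claw": the closure, from 0 (fully open) to 1 (shut). A call has 1 to 20 rows; each row is the pose to reach, as a shift and turn from the pose commanded when the call began, along the tool's axes at that moment; what a row does not reach only later rows make up. A row lasts 1/8 s, in which the tool goes at most 62.5 mm and 10.7 degrees, less where a joint would pass 70% of its speed; a pose out of reach is approached as far as the arm can. A call with a gripper value outside its range is refused whole. The fingers move at their own pace and stop on an object; FORCE is the grip in N (left out, the last holds). Time passes only in rows, so rows that repeat a pose let the fingers close. It gives the time, the measured TCP pose, the force, the opening and the grip force at its end, in the units of the state.
- r.get_state(): the state, without advancing time (a new reading comes with each control period).
- optics.capture(name): name is "side" or "top"; returns a dict with "img" (420x560x3 uint8, blue, green, red), "fovy" (degrees; the focal length in pixels is half the picture's height over the tangent of half this angle, whatever the lens; pixels are square), "cx", "cy" (the principal point, pixels), "eye" and "rotation" of the camera in the world. Camera axes: x right, y up, looking along -z (the intrinsics and any distortion apply to the point x, -y, -z); pixel columns grow to the right and rows downward; lengths in m; the calibration is good to about 2 mm. A picture is of the moment at which its call begins. There is no depth.
- job.close_job(): hands the job in; it is judged then, once.
The state is a dict: "time_s": time; "joints": joint angles; "qd": joint speeds; "joint_torque": joint torques, N m; "tcp_pos": TCP position; "eef_rot": TCP orientation; "contact_force": force on the tool from outside, world axes, zero at the start; "moment": the same for the moment, N m; "gripper_width": finger opening in m; "gripper_force": force on a finger pad.
Only numpy, scipy, OpenCV 4.12 (cv2) and the standard library are available. Lean on these libraries where they do the work, as an engineer would, in place of code of your own. Each camera call takes 0.05 s, during which the arm holds its last target. There are 200 camera calls.

## Working session

There is one attempt and no reset: what is moved stays moved. The work goes in short steps, Python scripts to look and compute and a shell command to move; the robot and the scene stay as the last step left them, time stands still between calls to the robot, and variables do not carry over. Pictures are saved under pics/ and viewed, at most 10 in all, crops included, and the job is handed in when it is done.

```bash
ls; mkdir -p pics; python3 - <<'E'
from plant import r, optics, job
import cv2,numpy as np
for n in ("side","top"):
    c=optics.capture(n); cv2.imwrite(f"pics/{n}0.png",c["img"]); print(n,{k:v for k,v in c.items() if k!="img"})
print(r.get_state(), r.pinch_z)
E
```

```text
pics
side {'fovy': 42.75100079850813, 'cx': 280.5224832761389, 'cy': 217.29478397210715, 'eye': array([ 0.25792387, -0.96465949,  0.87838204]), 'rotation': array([ 60.01295887,   1.35674276, -13.0274533 ])}
top {'fovy': 55.04716339550178, 'cx': 280.77615887475474, 'cy': 204.0870244984827, 'eye': array([0.35290561, 0.17838784, 1.44781218]), 'rotation': array([  6.42967965,   1.40382387, -91.63071266])}
{'time_s': 0.1, 'joints': array([ 6.11397516e+01,  2.05842109e+01,  6.38114953e-01, -1.93615957e-02,
       -7.01362107e+01, -1.65073692e+01]), 'qd': array([-0.00493617, -0.16906912,  0.02520675, -0.00230184,  0.0863583 ,
        0.00480803]), 'joint_torque': array([-2.43397371e-03, -5.84166598e+01,  2.93750668e+01,  7.01552421e+00,
        1.01572566e-02, -4.23559879e-05]), 'tcp_pos': array([0.48003734, 0.4738939 , 0.22573959]), 'eef_rot': array([ 1.79915913e+02, -5.93679099e-03, -4.53742051e+01]), 'contact_force': array([ 0.66255056,  0.04974034, -0.13103375]), 'moment': array([-0.00471189, -0.04407589,  0.02020713]), 'gripper_force': 0.0, 'gripper_width': 0.08744389848735913} 0.0188
```

View pics/side0.png

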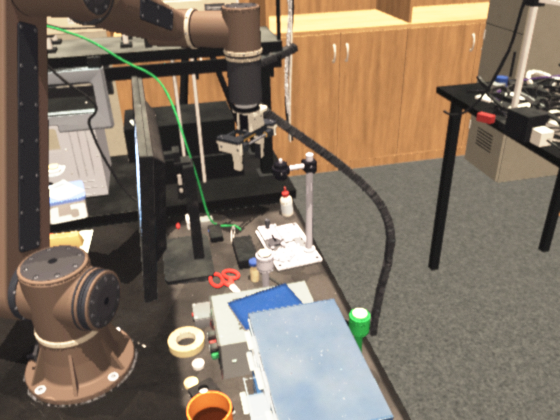

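View pics/top0.png

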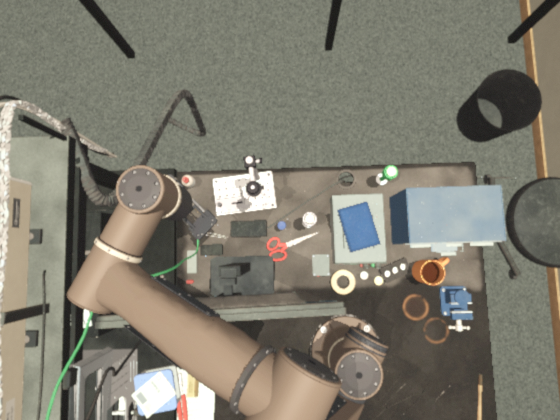

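```bash
cat > h.py <<'E'
import numpy as np, cv2
from scipy.spatial.transform import Rotation as R
from plant import r, optics, job
def cam(n):
    c=optics.capture(n); c["R"]=R.from_euler("xyz",c["rotation"],degrees=True).as_matrix()
    c["f"]=c["img"].shape[0]/2/np.tan(np.radians(c["fovy"]/2)); return c
def ray(c,p):
    d=c["R"]@np.array([(p[0]-c["cx"])/c["f"],-(p[1]-c["cy"])/c["f"],-1]); return d/np.linalg.norm(d)
def plane(c,p,z):
    d=ray(c,p); return c["eye"]+d*(z-c["eye"][2])/d[2]
def proj(c,P):
    q=c["R"].T@(np.array(P)-c["eye"]); return np.array([c["cx"]-c["f"]*q[0]/q[2],c["cy"]+c["f"]*q[1]/q[2]])
def cross(c1,p1,c2,p2):
    d1,d2=ray(c1,p1),ray(c2,p2); A=np.stack([d1,-d2],1); s=np.linalg.lstsq(A,c2["eye"]-c1["eye"],rcond=None)[0]
    a,b=c1["eye"]+s[0]*d1,c2["eye"]+s[1]*d2; return (a+b)/2,np.linalg.norm(a-b)
E
python3 - <<'E'
from h import *
s,t=cam("side"),cam("top")
a=cv2.resize(s["img"][150:300,200:340],None,fx=4,fy=4,interpolation=cv2.INTER_CUBIC)
b=cv2.resize(t["img"][145:250,175:330],None,fx=5,fy=5,interpolation=cv2.INTER_CUBIC)
cv2.imwrite("pics/sc.png",a);cv2.imwrite("pics/tc.png",b)
E
```

```text
(no output)
```

View pics/sc.png

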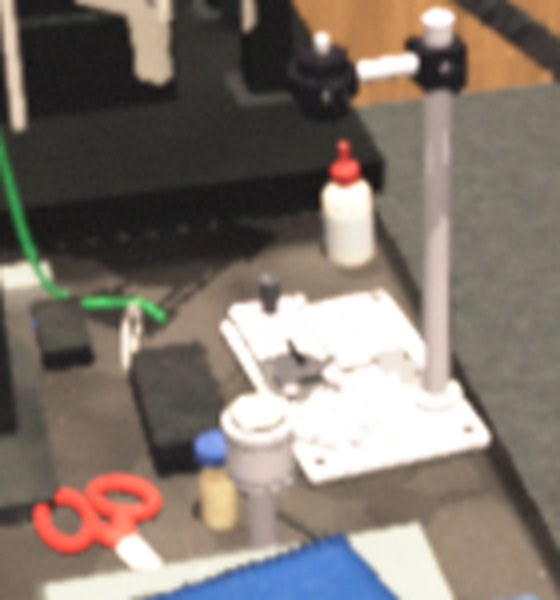

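View pics/tc.png

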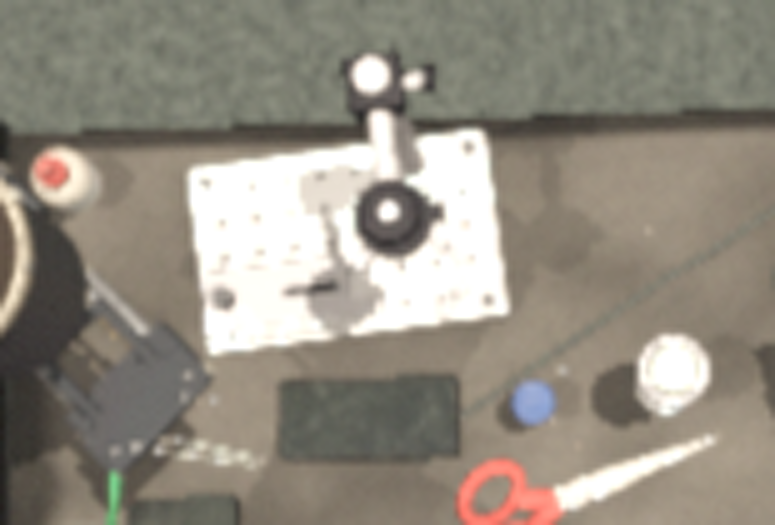

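```bash
python3 - <<'E'
from h import *
s,t=cam("side"),cam("top")
T=lambda u,v:(u/5+175-.4,v/5+145-.4); S=lambda u,v:(u/4+200-.4,v/4+150-.4)
print("plate corners top")
C=[plane(t,T(*p),.012) for p in [(188,168),(485,128),(509,313),(208,354)]]
for c in C: print(c.round(4))
C=np.array(C)
print("sizes",np.linalg.norm(C-np.roll(C,-1,0),axis=1),"ctr",C.mean(0), "xaxis", np.degrees(np.arctan2(*( (C[0]+C[1]-C[2]-C[3])[[1,0]]))),"yaxis",np.degrees(np.arctan2(*( (C[0]+C[3]-C[2]-C[1])[[1,0]])))-90)
for p in [(223,330),(490,437),(307,478)]: print("side corner",plane(s,S(*p),.012).round(4))
print("lens",cross(s,S(322,42),t,T(387,212)))
print("coltop",cross(s,S(438,17),t,T(371,75)))
print("pellet",cross(s,S(259,410),t,T(677,366)))
print("knob",cross(s,S(268,281),t,T(222,297)), plane(t,T(222,297),.055))
print("vial",plane(t,T(532,402),.064)); print("dropper",cross(s,S(343,147),t,T(52,172)))
E
```

```text
plate corners top
[0.6179 0.455  0.012 ]
[0.6402 0.2387 0.012 ]
[0.505 0.225 0.012]
[0.4821 0.4419 0.012 ]
sizes [0.217477   0.13595871 0.2181015  0.13648402] ctr [0.56130267 0.34012335 0.012     ] xaxis 5.660513222629198 yaxis 5.951518987637257
side corner [0.4807 0.4346 0.012 ]
side corner [0.6372 0.2417 0.012 ]
side corner [0.5006 0.2265 0.012 ]
lens (array([0.53254396, 0.28339823, 0.3123734 ]), np.float64(0.0014585089236864065))
coltop (array([0.61190318, 0.29043334, 0.31736613]), np.float64(0.00047046123300785274))
pellet (array([0.45084836, 0.11333313, 0.15039871]), np.float64(0.003538126106232866))
knob (array([0.51665425, 0.42354584, 0.05668938]), np.float64(0.0020194419169982155)) [0.51786257 0.42373164 0.055     ]
vial [0.4374847 0.209136  0.064    ]
dropper (array([0.60058542, 0.52915228, 0.10786758]), np.float64(0.00010854837562800698))
```

```bash
cat >> h.py <<'E'
def orient(lean,a):
    "tool orientation: body leans by lean deg toward world azimuth a (deg); y horizontal"
    l=np.array([np.cos(np.radians(a)),np.sin(np.radians(a)),0]); th=np.radians(lean)
    z=-np.sin(th)*l-np.array([0,0,np.cos(th)]); y=np.cross([0,0,1],l); y=-y
    out=[]
    for s in (1,-1): out.append(np.stack([np.cross(s*y,z),s*y,z],1))
    return out
def rows(M,P=None,tcp=None):
    "print shift (30 mm units) and rotvec; P grasp point or tcp"
    s=r.get_state(); M0=R.from_euler("xyz",s["eef_rot"],degrees=True).as_matrix()
    best=min(M,key=lambda m:R.from_matrix(M0.T@m).magnitude()) if isinstance(M,list) else M
    if tcp is None: tcp=np.array(P)+r.pinch_z*best[:,2]
    print("tcp",np.round(tcp,4),"xyz",(M0.T@(np.array(tcp)-s["tcp_pos"])/.03).round(3),"rot",R.from_matrix(M0.T@best).as_rotvec(degrees=True).round(2))
    return best
E
python3 - <<'E'
from h import *
s,t=cam("side"),cam("top")
for z in (.3,.45): print("mon",z,[plane(t,p,z).round(3) for p in [(100,310),(340,303),(340,318)]])
print("tcp in top",proj(t,[.48,.474,.227]),"side",proj(s,[.48,.474,.227]))
for a in (-84.2,-104.2):
  for M in orient(40,a): print(rows(M,[.451,.113,.30]))
E
python3 -m crank '[{"xyz":[0,0,-6],"delta_rot":[0,0,0],"claw":0},{"xyz":[0,0,-6],"delta_rot":[0,0,0],"claw":0},{"xyz":[0,0,-6],"delta_rot":[0,0,0],"claw":0},{"xyz":[0,0,-6],"delta_rot":[0,0,0],"claw":0}]'
```

```text
mon 0.3 [array([0.199, 0.72 , 0.3  ]), array([0.201, 0.046, 0.3  ]), array([0.161, 0.048, 0.3  ])]
mon 0.45 [array([0.219, 0.649, 0.45 ]), array([0.221, 0.063, 0.45 ]), array([0.186, 0.065, 0.45 ])]
tcp in top [192.84226179 210.49350904] side [249.19795778 163.33426575]
tcp [0.4498 0.125  0.2856] xyz [ 7.567  8.9   -1.97 ] rot [ 13.56 -38.44  37.21]
[[ 0.07741361 -0.99488071 -0.06495774]
 [-0.76212284 -0.1010563   0.63949699]
 [-0.64278761  0.         -0.76604444]]
tcp [0.4498 0.125  0.2856] xyz [ 7.567  8.9   -1.97 ] rot [  48.77   17.21 -133.97]
[[-0.07741361  0.99488071 -0.06495774]
 [ 0.76212284  0.1010563   0.63949699]
 [ 0.64278761 -0.         -0.76604444]]
tcp [0.454  0.1247 0.2856] xyz [ 7.672  8.808 -1.97 ] rot [ 20.52 -36.38  56.33]
[[-0.18791636 -0.96944535  0.15768055]
 [-0.74263822  0.24530739  0.62314746]
 [-0.64278761 -0.         -0.76604444]]
tcp [0.454  0.1247 0.2856] xyz [ 7.672  8.808 -1.97 ] rot [  42.     23.69 -115.36]
[[ 0.18791636  0.96944535  0.15768055]
 [ 0.74263822 -0.24530739  0.62314746]
 [ 0.64278761  0.         -0.76604444]]
time_s: 0.9
tcp_pos: [0.4815, 0.4749, 0.4127]
eef_rot: [-179.5, 0.1, -45.4]
contact_force: [-0.2, -0.3, -0.8]
gripper_width: 0.0877
gripper_force: 0.0
```

```bash
python3 -m crank '[{"xyz":[4,4.6,0],"delta_rot":[0,0,0],"claw":0},{"xyz":[4,4.6,0],"delta_rot":[0,0,0],"claw":0},{"xyz":[4,4.6,0],"delta_rot":[0,0,0],"claw":0},{"xyz":[7.6,8.9,0.5],"delta_rot":[17.1,-37.4,46.8],"claw":0},{"xyz":[7.6,8.9,0.5],"delta_rot":[17.1,-37.4,46.8],"claw":0},{"xyz":[7.6,8.9,0.5],"delta_rot":[17.1,-37.4,46.8],"claw":0},{"xyz":[7.6,8.9,0.5],"delta_rot":[17.1,-37.4,46.8],"claw":0},{"xyz":[7.6,8.9,0.5],"delta_rot":[17.1,-37.4,46.8],"claw":0},{"xyz":[7.6,8.9,0.5],"delta_rot":[17.1,-37.4,46.8],"claw":0},{"xyz":[7.6,8.9,0.5],"delta_rot":[17.1,-37.4,46.8],"claw":0},{"xyz":[7.6,8.9,0.5],"delta_rot":[17.1,-37.4,46.8],"claw":0}]'
python3 - <<'E'
from h import *
print(r.get_state()["joints"].round(1))
s,t=cam("side"),cam("top")
a=cv2.resize(s["img"][60:300,140:340],None,fx=2.5,fy=2.5,interpolation=cv2.INTER_CUBIC)
cv2.imwrite("pics/sc2.png",a)
E
```

```text
time_s: 2.28
tcp_pos: [0.4506, 0.1241, 0.3915]
eef_rot: [-179.8, 39.8, -94.0]
contact_force: [-0.2, 0.8, 1.0]
gripper_width: 0.0875
gripper_force: 0.0
[  4.1  -4.   -3.4 -39.5 -85.1  -6.7]
```

View pics/sc2.png

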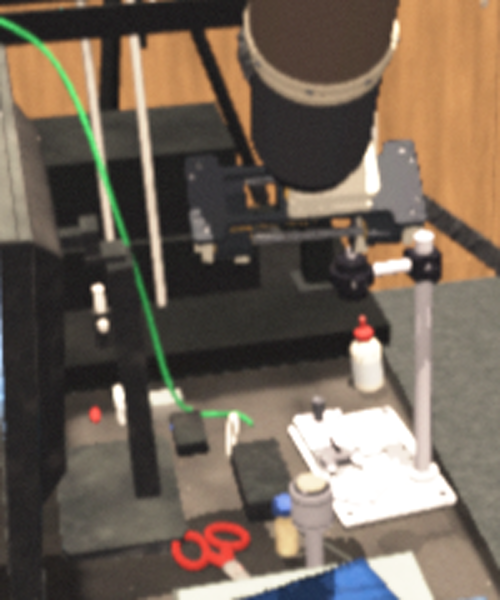

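```bash
python3 - <<'E'
from h import *
s,t=cam("side"),cam("top")
for c,n in((s,"side"),(t,"top")): c["img"]=cv2.imread(f"pics/{n}0.png")
g=cv2.cvtColor(t["img"],cv2.COLOR_BGR2GRAY)[200:235,292:328]
m=(g>165).astype(np.uint8); n,l,st,ce=cv2.connectedComponentsWithStats(m)
for i in range(1,n):
    if st[i,4]>20: print(st[i],ce[i]+[292,200])
print(g[18,:])
cs=np.argwhere(m); 
hs=cv2.cvtColor(s["img"],cv2.COLOR_BGR2GRAY)
for v in (258,261,264,267): print(v,hs[v,248:282])
# predicted pixels for pedestal at a guess
P=np.array([.451,.1133,0])
for z in (.148,.142,.121,.105): print(z,"side",proj(s,P+[0,0,z]).round(1),"top",proj(t,P+[0,0,z]).round(1))
E
```

```text
[ 10  12  15  17 187] [309.0855615  219.26203209]
[16 32 11  3 23] [313.95652174 233.2173913 ]
[147 144 146 143 132 123 106  96  93  99 160 251 233 253 255 255 255 255
 255 255 255 255 241 255 226 143 118 120 120 118 118 117 121 119 118  96]
258 [ 78  92 110 124 143 154 153 146 166 224 248 252 249 240 240 240 237 239
 244 246 252 252 249 233 197 215 250 253 254 254 250 250 254 255]
261 [ 79 138 157 161 162 167 169 169 154 145 142 150 173 179 188 194 199 203
 203 197 183 174 176 188 192 233 254 255 254 250 247 248 246 241]
264 [ 52  73  90 104 108 109 106 111 128 149 167 169 183 194 198 200 205 207
 209 209 209 205 201 195 184 170 225 254 255 255 250 230 228 250]
267 [ 47  63 101 139 145 138 138 146 151 155 168 180 188 194 201 206 210 208
 209 209 207 206 201 190 173 138 110 140 232 254 255 255 255 254]
0.148 side [265.2 252.8] top [309.9 218.4]
0.142 side [265.3 254.8] top [309.8 218.5]
0.121 side [265.6 261.9] top [309.5 219. ]
0.105 side [265.8 267.2] top [309.3 219.3]
```

```bash
python3 - <<'E'
from h import *
P=np.array([.450,.114,.121])
for a in (-94,-90):
  M=orient(40,a); rows(M,P-.1*M[0][:,2])
E
```

```text
tcp [0.4464 0.0619 0.1832] xyz [6.075e+00 2.000e-03 3.977e+00] rot [-0.16 -0.11  0.01]
tcp [0.45   0.0618 0.1832] xyz [ 6.072 -0.119  3.98 ] rot [-2.73 -0.11 -3.06]
```

```bash
python3 -m crank '[{"xyz":[1.5,0,1],"delta_rot":[0,0,0],"claw":0},{"xyz":[3,0,2],"delta_rot":[0,0,0],"claw":0},{"xyz":[4.5,0,3],"delta_rot":[0,0,0],"claw":0},{"xyz":[6.08,0,3.98],"delta_rot":[0,0,0],"claw":0},{"xyz":[6.08,0,3.98],"delta_rot":[0,0,0],"claw":0},{"xyz":[6.08,0,3.98],"delta_rot":[0,0,0],"claw":0}]'
python3 - <<'E'
from h import *
print(r.get_state()["joints"].round(1))
s,t=cam("side"),cam("top")
M=R.from_euler("xyz",r.get_state()["eef_rot"],degrees=True).as_matrix()
rows(M,[.450,.114,.121])
a=cv2.resize(s["img"][170:300,190:340],None,fx=3,fy=3,interpolation=cv2.INTER_CUBIC)
b=cv2.resize(t["img"][170:300,240:370],None,fx=3,fy=3,interpolation=cv2.INTER_CUBIC)
cv2.imwrite("pics/c3.png",np.hstack([a,b]))
E
```

```text
time_s: 3.22
tcp_pos: [0.4472, 0.0616, 0.1843]
eef_rot: [-179.8, 39.9, -94.0]
contact_force: [0.3, -0.1, 0.3]
gripper_width: 0.0874
gripper_force: 0.0
[ -5.2   8.  -18.  -42.8 -70.8  18.2]
tcp [0.451  0.126  0.1066] xyz [0.034 0.054 3.385] rot [0. 0. 0.]
```

View pics/c3.png

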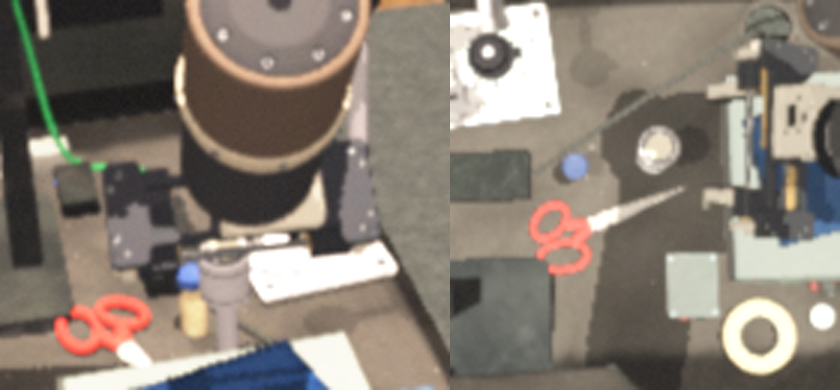

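```bash
python3 -m crank '[{"xyz":[0.03,0.05,0.8],"delta_rot":[0,0,0],"claw":0},{"xyz":[0.03,0.05,1.6],"delta_rot":[0,0,0],"claw":0},{"xyz":[0.03,0.05,2.3],"delta_rot":[0,0,0],"claw":0},{"xyz":[0.03,0.05,2.9],"delta_rot":[0,0,0],"claw":0},{"xyz":[0.03,0.05,3.2],"delta_rot":[0,0,0],"claw":0},{"xyz":[0.03,0.05,3.38],"delta_rot":[0,0,0],"claw":0},{"xyz":[0.03,0.05,3.38],"delta_rot":[0,0,0],"claw":0.15},{"xyz":[0.03,0.05,3.38],"delta_rot":[0,0,0],"claw":0.3},{"xyz":[0.03,0.05,3.38],"delta_rot":[0,0,0],"claw":0.37},{"xyz":[0.03,0.05,3.38],"delta_rot":[0,0,0],"claw":0.37}]' 10
python3 - <<'E'
from h import *
s,t=cam("side"),cam("top")
a=cv2.resize(s["img"][220:290,230:300],None,fx=5,fy=5,interpolation=cv2.INTER_CUBIC)
b=cv2.resize(t["img"][190:260,280:350],None,fx=5,fy=5,interpolation=cv2.INTER_CUBIC)
cv2.imwrite("pics/c4.png",np.hstack([a,b]))
E
```

```text
time_s: 4.58
tcp_pos: [0.4497, 0.1254, 0.1048]
eef_rot: [-179.8, 39.9, -94.2]
contact_force: [-0.4, 0.1, -0.5]
gripper_width: 0.0567
gripper_force: 0.0
```

View pics/c4.png

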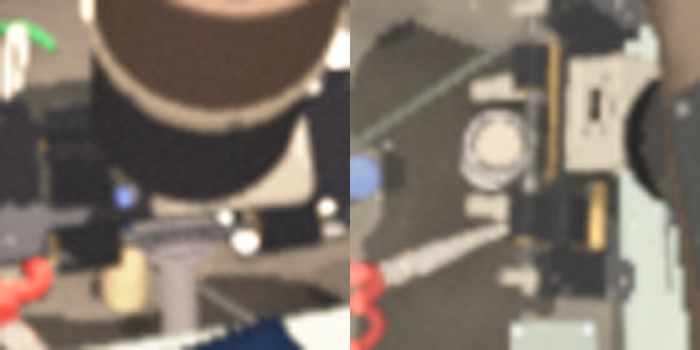

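```bash
python3 -m crank '[{"xyz":[0,0,0],"delta_rot":[0,0,0],"claw":0.42},{"xyz":[0,0,0],"delta_rot":[0,0,0],"claw":0.45},{"xyz":[0,0,0],"delta_rot":[0,0,0],"claw":0.48},{"xyz":[0,0,0],"delta_rot":[0,0,0],"claw":0.51},{"xyz":[0,0,0],"delta_rot":[0,0,0],"claw":0.54},{"xyz":[0,0,0],"delta_rot":[0,0,0],"claw":0.6},{"xyz":[0,0,0],"delta_rot":[0,0,0],"claw":0.7}]' 10
python3 -m crank '[{"xyz":[0,0,0],"delta_rot":[0,0,0],"claw":0.8},{"xyz":[0,0,0],"delta_rot":[0,0,0],"claw":0.8},{"xyz":[0,0,0],"delta_rot":[0,0,0],"claw":0.8}]' 35
python3 - <<'E'
from h import *
M=R.from_euler("xyz",r.get_state()["eef_rot"],degrees=True).as_matrix()
print(M.T@[0,0,1])
E
```

```text
time_s: 5.55
tcp_pos: [0.4498, 0.1256, 0.1046]
eef_rot: [-179.9, 39.9, -94.2]
contact_force: [0.5, 0.8, -0.2]
gripper_width: 0.0437
gripper_force: 10.0
time_s: 5.92
tcp_pos: [0.4498, 0.1256, 0.1047]
eef_rot: [-179.9, 39.9, -94.2]
contact_force: [1.5, 0.6, 0.6]
gripper_width: 0.0431
gripper_force: 35.0
[-0.64184332 -0.00198714 -0.76683323]
```

```bash
python3 -m crank '[{"xyz":[-0.1,0,-0.12],"delta_rot":[0,0,0],"claw":0.8},{"xyz":[-0.26,0,-0.31],"delta_rot":[0,0,0],"claw":0.8},{"xyz":[-0.45,0,-0.54],"delta_rot":[0,0,0],"claw":0.8},{"xyz":[-0.64,0,-0.77],"delta_rot":[0,0,0],"claw":0.8},{"xyz":[-0.83,0,-1.0],"delta_rot":[0,0,0],"claw":0.8},{"xyz":[-0.96,0,-1.15],"delta_rot":[0,0,0],"claw":0.8},{"xyz":[-1.03,0,-1.23],"delta_rot":[0,0,0],"claw":0.8},{"xyz":[-1.03,0,-1.23],"delta_rot":[0,0,0],"claw":0.8}]' 35
python3 - <<'E'
from h import *
s=r.get_state(); print(s["moment"])
M=R.from_euler("xyz",s["eef_rot"],degrees=True).as_matrix()
u=np.array([-np.sin(np.radians(5.6)),np.cos(np.radians(5.6)),0])
seat=np.array([.5325,.2835,0]); 
g=s["tcp_pos"]-.0188*M[:,2]; print("grasp",g)
N=orient(40,-104.2)
w=np.array([.522,.17,g[2]]); rows(N,w); rows(N,seat+.006*u+[0,0,g[2]])
E
```

```text
time_s: 6.92
tcp_pos: [0.4495, 0.1257, 0.1529]
eef_rot: [-179.9, 39.9, -94.1]
contact_force: [0.1, -0.6, -5.9]
gripper_width: 0.0435
gripper_force: 35.0
[-3.32100146  0.22889773 -0.02032772]
grasp [0.44859044 0.11361914 0.16727199]
tcp [0.525  0.1817 0.1529] xyz [-1.569 -2.37   1.319] rot [ 6.31 -0.06  7.7 ]
tcp [0.5349 0.3012 0.1529] xyz [-4.633 -2.405  3.884] rot [ 6.31 -0.06  7.7 ]
```

```bash
python3 -m crank '[{"xyz":[-0.05,-0.08,0.04],"delta_rot":[0.2,0,0.25],"claw":0.8},{"xyz":[-0.16,-0.24,0.13],"delta_rot":[0.6,0,0.75],"claw":0.8},{"xyz":[-0.31,-0.47,0.26],"delta_rot":[1.2,0,1.5],"claw":0.8},{"xyz":[-0.47,-0.71,0.39],"delta_rot":[1.9,0,2.3],"claw":0.8},{"xyz":[-0.63,-0.95,0.53],"delta_rot":[2.5,0,3.1],"claw":0.8},{"xyz":[-0.79,-1.19,0.66],"delta_rot":[3.1,0,3.8],"claw":0.8},{"xyz":[-0.94,-1.42,0.79],"delta_rot":[3.8,0,4.6],"claw":0.8},{"xyz":[-1.1,-1.66,0.92],"delta_rot":[4.4,0,5.4],"claw":0.8},{"xyz":[-1.25,-1.9,1.05],"delta_rot":[5,0,6.1],"claw":0.8},{"xyz":[-1.41,-2.13,1.18],"delta_rot":[5.7,0,6.9],"claw":0.8},{"xyz":[-1.52,-2.29,1.27],"delta_rot":[6.1,0,7.4],"claw":0.8},{"xyz":[-1.57,-2.37,1.32],"delta_rot":[6.3,0,7.7],"claw":0.8},{"xyz":[-1.57,-2.37,1.32],"delta_rot":[6.3,0,7.7],"claw":0.8},{"xyz":[-1.57,-2.37,1.32],"delta_rot":[6.3,0,7.7],"claw":0.8}]' 35
python3 - <<'E'
from h import *
s=r.get_state(); print(s["joints"].round(1))
u=np.array([-np.sin(np.radians(5.6)),np.cos(np.radians(5.6)),0])
seat=np.array([.5325,.2835,0]); N=orient(40,-104.2)
for d in(.05,.006): rows(N,seat+(-d if d>.01 else d)*u+[0,0,.1673])
c=cam("side"); t=cam("top")
P=[seat+[0,0,.31],seat+[0,0,.012]]; print([proj(t,p) for p in P],[proj(c,p) for p in P])
b=cv2.resize(t["img"][145:265,200:320],None,fx=4,fy=4,interpolation=cv2.INTER_CUBIC)
cv2.imwrite("pics/c5.png",b)
E
```

```text
time_s: 8.68
tcp_pos: [0.5248, 0.1816, 0.1526]
eef_rot: [180.0, 39.9, -104.2]
contact_force: [-0.4, 0.1, -5.3]
gripper_width: 0.0433
gripper_force: 35.0
[  9.6  10.8 -18.2 -47.1 -53.3   2.8]
tcp [0.5403 0.2455 0.1529] xyz [-1.685  0.021  1.4  ] rot [ 0.03 -0.07 -0.  ]
tcp [0.5349 0.3012 0.1529] xyz [-3.032  0.653  2.527] rot [ 0.03 -0.07 -0.  ]
[array([252.01424185, 187.39750788]), array([259.92198215, 200.08748384])] [array([280.37334826, 160.8768634 ]), array([282.84613167, 256.23571424])]
```

View pics/c5.png

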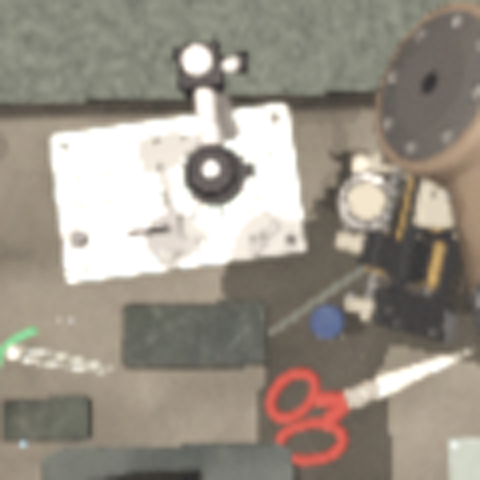

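```bash
python3 - <<'E'
from h import *
s=r.get_state(); M=R.from_euler("xyz",s["eef_rot"],degrees=True).as_matrix()
g=s["tcp_pos"]-.0188*M[:,2]; c=cam("side"); t=cam("top")
top=g+[0,0,.029]; print(g,"pellet predicted top",proj(t,top),"side",proj(c,top))
h=cv2.cvtColor(t["img"],cv2.COLOR_BGR2HSV)[185:206,280:304]
m=cv2.inRange(h,(8,18,200),(35,120,255)); n,l,st,ce=cv2.connectedComponentsWithStats(m)
i=1+np.argmax(st[1:,4]); p=ce[i]+[280,185]; print(st[i],p,plane(t,p,top[2]))
E
python3 -m crank '[{"xyz":[-0.06,0,0.05],"delta_rot":[0,0,0],"claw":0.8},{"xyz":[-0.18,0,0.15],"delta_rot":[0,0,0],"claw":0.8},{"xyz":[-0.38,0,0.32],"delta_rot":[0,0,0],"claw":0.8},{"xyz":[-0.6,0,0.5],"delta_rot":[0,0,0],"claw":0.8},{"xyz":[-0.82,0.01,0.68],"delta_rot":[0,0,0],"claw":0.8},{"xyz":[-1.04,0.01,0.86],"delta_rot":[0,0,0],"claw":0.8},{"xyz":[-1.26,0.02,1.05],"delta_rot":[0,0,0],"claw":0.8},{"xyz":[-1.46,0.02,1.21],"delta_rot":[0,0,0],"claw":0.8},{"xyz":[-1.6,0.02,1.33],"delta_rot":[0,0,0],"claw":0.8},{"xyz":[-1.68,0.02,1.4],"delta_rot":[0,0,0],"claw":0.8},{"xyz":[-1.68,0.02,1.4],"delta_rot":[0,0,0],"claw":0.8}]' 35
python3 - <<'E'
from h import *
u=np.array([-np.sin(np.radians(5.7)),np.cos(np.radians(5.7)),0])
seat=np.array([.5325,.283,0]); N=orient(40,-104.2)
rows(N,seat+.006*u+[0,0,.1673])
c=cam("side"); t=cam("top")
b=cv2.resize(t["img"][145:225,205:305],None,fx=4,fy=4,interpolation=cv2.INTER_CUBIC)
a=cv2.resize(c["img"][140:280,220:340],None,fx=4,fy=4,interpolation=cv2.INTER_CUBIC)
o=np.zeros((560,800+80,3),np.uint8); o[:320,:400]=b; o[:,400:]=a
cv2.imwrite("pics/c6.png",cv2.resize(o,(800,509)))
E
```

```text
[0.52191229 0.16987364 0.16711093] pellet predicted top [291.7475619  195.14831701] side [287.51983286 220.69483359]
[  5   0  11  15 108] [290.86111111 192.35185185] [0.53084034 0.17237153 0.19611093]
time_s: 10.25
tcp_pos: [0.5404, 0.2456, 0.1528]
eef_rot: [180.0, 39.9, -104.2]
contact_force: [-0.2, -0.1, -5.2]
gripper_width: 0.0433
gripper_force: 35.0
tcp [0.5349 0.3007 0.1529] xyz [-1.333  0.63   1.111] rot [ 0.03 -0.07  0.01]
```

View pics/c6.png

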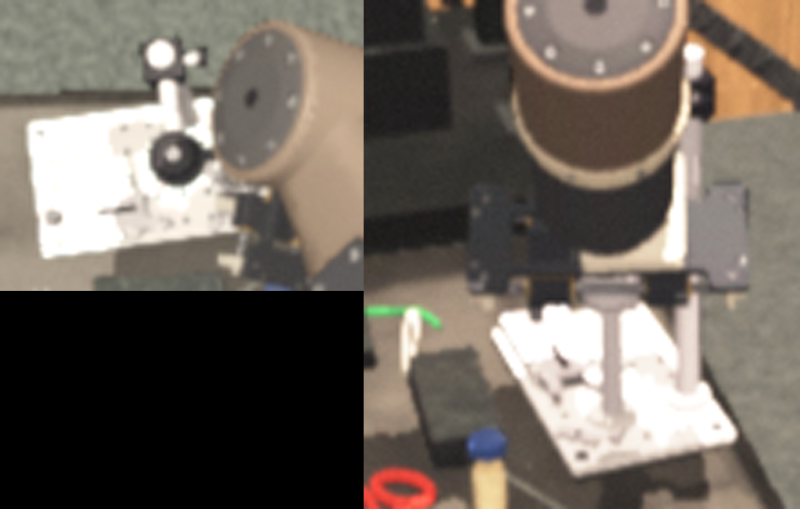

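```bash
python3 -m crank '[{"xyz":[-0.06,0.03,0.05],"delta_rot":[0,0,0],"claw":0.8},{"xyz":[-0.18,0.09,0.15],"delta_rot":[0,0,0],"claw":0.8},{"xyz":[-0.35,0.17,0.29],"delta_rot":[0,0,0],"claw":0.8},{"xyz":[-0.5,0.24,0.42],"delta_rot":[0,0,0],"claw":0.8},{"xyz":[-0.65,0.31,0.54],"delta_rot":[0,0,0],"claw":0.8},{"xyz":[-0.8,0.38,0.67],"delta_rot":[0,0,0],"claw":0.8},{"xyz":[-0.95,0.45,0.79],"delta_rot":[0,0,0],"claw":0.8},{"xyz":[-1.1,0.52,0.92],"delta_rot":[0,0,0],"claw":0.8},{"xyz":[-1.22,0.58,1.02],"delta_rot":[0,0,0],"claw":0.8},{"xyz":[-1.31,0.62,1.09],"delta_rot":[0,0,0],"claw":0.8},{"xyz":[-1.31,0.62,1.09],"delta_rot":[0,0,0],"claw":0.8},{"xyz":[-1.31,0.62,1.09],"delta_rot":[0,0,0],"claw":0.8}]' 35
python3 - <<'E'
from h import *
s=r.get_state(); M=R.from_euler("xyz",s["eef_rot"],degrees=True).as_matrix()
g=s["tcp_pos"]-.0188*M[:,2]; print(g,M.T@[0,0,1])
u=np.array([-np.sin(np.radians(5.7)),np.cos(np.radians(5.7)),0]);v=np.array([u[1],-u[0],0]);d=g-[.5325,.283,0];print("off x,y",d@v,d@u)
c=cam("side"); t=cam("top")
foot=g-[0,0,.119]; print("foot pred side",proj(c,foot),"chuck",proj(c,g),"seat",proj(c,[.5325,.283,.012]),"lens front",proj(c,[.5325,.283,.26]))
b=cv2.resize(t["img"][145:225,205:305],None,fx=4,fy=4,interpolation=cv2.INTER_CUBIC)
a=cv2.resize(c["img"][180:290,235:335],None,fx=5,fy=5,interpolation=cv2.INTER_CUBIC)
o=np.zeros((550,900,3),np.uint8); o[:320,:400]=b; o[:,400:]=a
cv2.imwrite("pics/c7.png",o[:, 100:])
E
```

```text
time_s: 11.85
tcp_pos: [0.535, 0.2995, 0.153]
eef_rot: [180.0, 39.9, -104.2]
contact_force: [-1.1, 0.0, -4.7]
gripper_width: 0.0435
gripper_force: 35.0
[0.5320065  0.28782927 0.16741025] [-6.41890866e-01  2.74054077e-04 -7.66795958e-01]
off x,y -1.1421245964527896e-05 0.004854405382538374
foot pred side [282.05290147 244.80757724] chuck [281.08367391 208.20815875] seat [282.88603966 256.33046644] lens front [280.86734985 178.35656871]
```

View pics/c7.png

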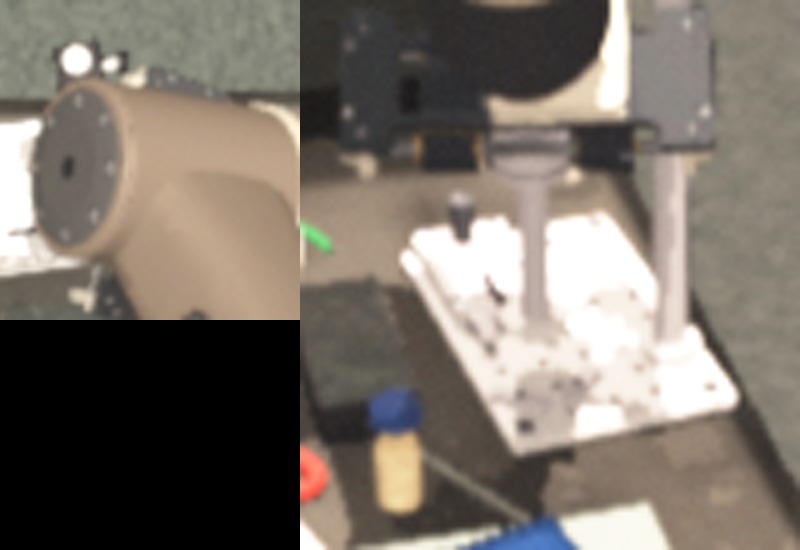

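```bash
python3 -m crank '[{"xyz":[0.04,0,0.05],"delta_rot":[0,0,0],"claw":0.8},{"xyz":[0.12,0,0.14],"delta_rot":[0,0,0],"claw":0.8},{"xyz":[0.22,0,0.26],"delta_rot":[0,0,0],"claw":0.8},{"xyz":[0.32,0,0.38],"delta_rot":[0,0,0],"claw":0.8},{"xyz":[0.42,0,0.5],"delta_rot":[0,0,0],"claw":0.8},{"xyz":[0.52,0,0.62],"delta_rot":[0,0,0],"claw":0.8},{"xyz":[0.6,0,0.72],"delta_rot":[0,0,0],"claw":0.8},{"xyz":[0.65,0,0.78],"delta_rot":[0,0,0],"claw":0.8},{"xyz":[0.67,0,0.8],"delta_rot":[0,0,0],"claw":0.8},{"xyz":[0.67,0,0.8],"delta_rot":[0,0,0],"claw":0.8}]' 35
python3 -m crank '[{"xyz":[0.02,0,0.024],"delta_rot":[0,0,0],"claw":0.8},{"xyz":[0.04,0,0.048],"delta_rot":[0,0,0],"claw":0.8},{"xyz":[0.05,0,0.06],"delta_rot":[0,0,0],"claw":0.8},{"xyz":[0.05,0,0.06],"delta_rot":[0,0,0],"claw":0.8}]'
```

```text
time_s: 13.2
tcp_pos: [0.535, 0.2996, 0.1218]
eef_rot: [180.0, 39.9, -104.2]
contact_force: [0.2, -0.0, -5.1]
gripper_width: 0.0438
gripper_force: 35.0
time_s: 13.7
tcp_pos: [0.535, 0.2996, 0.1193]
eef_rot: [180.0, 39.9, -104.2]
contact_force: [-0.7, 0.0, -5.2]
gripper_width: 0.0434
gripper_force: 35.0
```

```bash
python3 -m crank '[{"xyz":[0.016,0,0.019],"delta_rot":[0,0,0],"claw":0.8},{"xyz":[0.032,0,0.038],"delta_rot":[0,0,0],"claw":0.8},{"xyz":[0.032,0,0.038],"delta_rot":[0,0,0],"claw":0.8}]'
python3 -m crank '[{"xyz":[0.016,0,0.019],"delta_rot":[0,0,0],"claw":0.8},{"xyz":[0.016,0,0.019],"delta_rot":[0,0,0],"claw":0.8}]'
```

```text
time_s: 14.08
tcp_pos: [0.5349, 0.2996, 0.1178]
eef_rot: [180.0, 39.9, -104.2]
contact_force: [0.1, -0.4, -4.4]
gripper_width: 0.0436
gripper_force: 35.0
time_s: 14.32
tcp_pos: [0.5349, 0.2996, 0.1171]
eef_rot: [180.0, 39.9, -104.2]
contact_force: [0.3, 0.1, -5.6]
gripper_width: 0.0432
gripper_force: 35.0
```

```bash
python3 -m crank '[{"xyz":[0.016,0,0.019],"delta_rot":[0,0,0],"claw":0.8},{"xyz":[0.016,0,0.019],"delta_rot":[0,0,0],"claw":0.8}]'
```

```text
time_s: 14.58
tcp_pos: [0.5351, 0.2997, 0.1167]
eef_rot: [-180.0, 40.0, -104.2]
contact_force: [0.5, -0.5, -3.1]
gripper_width: 0.0433
gripper_force: 35.0
```

```bash
python3 -m crank '[{"xyz":[0.01,0,0.012],"delta_rot":[0,0,0],"claw":0.8},{"xyz":[0.01,0,0.012],"delta_rot":[0,0,0],"claw":0.8}]'
python3 -m crank '[{"xyz":[0.01,0,0.012],"delta_rot":[0,0,0],"claw":0.8},{"xyz":[0.01,0,0.012],"delta_rot":[0,0,0],"claw":0.8}]' 15
```

```text
time_s: 14.82
tcp_pos: [0.5352, 0.2999, 0.1167]
eef_rot: [-180.0, 40.0, -104.2]
contact_force: [-2.1, -0.3, 3.0]
gripper_width: 0.0437
gripper_force: 35.0
time_s: 15.08
tcp_pos: [0.5354, 0.3, 0.1167]
eef_rot: [-179.9, 40.0, -104.1]
contact_force: [-3.0, -1.7, 7.2]
gripper_width: 0.0436
gripper_force: 15.0
```

```bash
python3 -m crank '[{"xyz":[-0.012,0,-0.014],"delta_rot":[0,0,0],"claw":0.8},{"xyz":[-0.012,0,-0.014],"delta_rot":[0,0,0],"claw":0.8}]' 5
python3 -m crank '[{"xyz":[0,0,0],"delta_rot":[0,0,0],"claw":0.49},{"xyz":[0,0,0],"delta_rot":[0,0,0],"claw":0.47},{"xyz":[0,0,0],"delta_rot":[0,0,0],"claw":0.44},{"xyz":[0,0,0],"delta_rot":[0,0,0],"claw":0.4},{"xyz":[0,0,0],"delta_rot":[0,0,0],"claw":0.35},{"xyz":[0,0,0],"delta_rot":[0,0,0],"claw":0.3},{"xyz":[0,0,0],"delta_rot":[0,0,0],"claw":0.3},{"xyz":[0,0,0],"delta_rot":[0,0,0],"claw":0.3}]' 5
python3 - <<'E'
from h import *
s=r.get_state(); M=R.from_euler("xyz",s["eef_rot"],degrees=True).as_matrix()
g=s["tcp_pos"]-.0188*M[:,2]
c=cam("side"); print("axis pred", proj(c,g-[0,0,.02+.02]),proj(c,g-[0,0,.09]))
h=cv2.cvtColor(c["img"],cv2.COLOR_BGR2GRAY)
for v in (226,232,238): print(v,h[v,270:296])
E
```

```text
time_s: 15.32
tcp_pos: [0.5354, 0.2999, 0.1166]
eef_rot: [-180.0, 40.0, -104.2]
contact_force: [-1.7, -0.5, 5.2]
gripper_width: 0.0436
gripper_force: 5.0
time_s: 16.32
tcp_pos: [0.535, 0.2996, 0.116]
eef_rot: [180.0, 39.9, -104.2]
contact_force: [0.1, -0.5, 0.3]
gripper_width: 0.0612
gripper_force: 0.0
axis pred [281.71052354 232.20043035] [282.10644791 247.14584799]
226 [255 255 255 255 251 198 182 171 166 163 162 172 172 164 156 159 175 236
 255 255 255 255 255 255 254 254]
232 [255 255 255 255 255 255 255 255 253 210 174 181 179 182 249 255 255 255
 255 255 255 255 255 255 255 255]
238 [227 216 177 125 152 223 245 250 250 217 177 179 178 180 236 255 255 255
 255 255 255 255 254 252 248 243]
```

```bash
python3 -m crank '[{"xyz":[0,0,-0.2],"delta_rot":[0,0,0],"claw":0.3},{"xyz":[0,0,-0.5],"delta_rot":[0,0,0],"claw":0.3},{"xyz":[0,0,-0.9],"delta_rot":[0,0,0],"claw":0.3},{"xyz":[0,0,-1.4],"delta_rot":[0,0,0],"claw":0.3},{"xyz":[0,0,-2],"delta_rot":[0,0,0],"claw":0.3},{"xyz":[0,0,-3],"delta_rot":[0,0,0],"claw":0.3},{"xyz":[0,0,-4],"delta_rot":[0,0,0],"claw":0.3},{"xyz":[0,0,-5],"delta_rot":[0,0,0],"claw":0.3},{"xyz":[0,0,-6],"delta_rot":[0,0,0],"claw":0.3},{"xyz":[-1.2,0,-7.5],"delta_rot":[0,0,0],"claw":0.3},{"xyz":[-2.4,0,-9],"delta_rot":[0,0,0],"claw":0.3},{"xyz":[-3.6,0,-10.4],"delta_rot":[0,0,0],"claw":0.3},{"xyz":[-3.6,0,-10.4],"delta_rot":[0,0,0],"claw":0.3},{"xyz":[-3.6,0,-10.4],"delta_rot":[0,0,0],"claw":0.3}]' 20
python3 - <<'E'
from h import *
print(r.get_state()["joints"].round(1))
c,t=cam("side"),cam("top")
h=cv2.cvtColor(c["img"],cv2.COLOR_BGR2GRAY)
for v in (210,216,222,226,232,238): print(v,h[v,268:296])
print("chuck top pred",proj(c,[.532,.2878,.142+.012]),"bottom",proj(c,[.532,.2878,.112]))
# knob dark blob
k=proj(c,[.517,.4236,.045]);kt=proj(t,[.517,.4236,.055]);print(k,kt)
u0,v0=np.round(kt).astype(int);g=cv2.cvtColor(t["img"],cv2.COLOR_BGR2GRAY)[v0-6:v0+7,u0-7:u0+8]; print(g)
E
```

```text
time_s: 18.12
tcp_pos: [0.5056, 0.1852, 0.425]
eef_rot: [-180.0, 40.0, -104.2]
contact_force: [-0.4, 0.9, -0.5]
gripper_width: 0.0613
gripper_force: 0.0
[ 13.9  -4.6  -1.1 -35.9 -75.3 -24.4]
210 [ 61  63  69  72  76  96 125 164 225 238 241 240 242 245 253 255 255 255
 254 251 250 239 233 232 214 144  90  70]
216 [125 126 133 137 132 130 143 182 218 222 211 229 236 238 232 227 232 227
 207 196 179 163 148 132 120 116 121 126]
222 [ 86  92 117 130 133 136 148 161 178 185 192 199 206 209 212 211 211 209
 204 197 179 161 160 164 164 178 205 206]
226 [113 228 255 255 255 255 246 183 175 172 177 175 182 192 198 191 185 182
 196 237 254 255 255 255 255 255 255 255]
232 [255 255 255 255 255 255 255 255 255 255 251 197 164 166 164 168 242 255
 255 255 255 255 255 255 255 255 255 255]
238 [254 249 242 235 180 118 142 208 238 245 246 201 163 164 166 166 229 255
 255 255 255 255 255 255 253 250 240 236]
chuck top pred [281.19692014 212.48573537] bottom [281.54469269 225.61810672]
[267.17416146 223.08011409] [219.04031141 204.24416151]
[[145 147 199 255 255 255 255 255 255 255 255 255 255 255 255]
 [144 145 192 255 255 255 255 255 255 255 255 255 255 255 255]
 [144 145 185 255 255 255 255 255 255 255 255 255 255 255 255]
 [142 143 180 255 255 255 255 255 255 255 255 255 255 255 255]
 [141 141 173 253 255 255 245 239 254 255 255 255 255 255 255]
 [140 140 161 231 254 240 203 191 200 222 254 255 255 255 255]
 [138 139 150 204 252 229 191 182 177 174 250 255 255 255 255]
 [136 137 140 178 254 236 187 171 154 168 251 255 255 255 255]
 [136 137 140 183 255 249 211 193 186 226 255 255 255 255 255]
 [136 140 140 183 255 255 255 254 254 255 255 255 255 255 255]
 [137 138 141 186 255 255 255 255 255 255 255 255 255 255 255]
 [137 139 140 180 255 255 255 255 255 255 255 255 255 255 255]
 [139 141 143 182 255 255 255 255 255 255 255 255 255 255 255]]
```

```bash
python3 - <<'E'
from h import *
M=orient(0.001,-84.2)
rows(M,tcp=[.517,.4225,.42])
E
```

```text
tcp [0.517  0.4225 0.42  ] xyz [-5.873  1.573  5.07 ] rot [ -6.87  39.5  -19.23]
```

```bash
python3 -m crank '[{"xyz":[0,0,0],"delta_rot":[-6.9,39.5,-19.2],"claw":0.3},{"xyz":[0,0,0],"delta_rot":[-6.9,39.5,-19.2],"claw":0.3},{"xyz":[0,0,0],"delta_rot":[-6.9,39.5,-19.2],"claw":0.3},{"xyz":[0,0,0],"delta_rot":[-6.9,39.5,-19.2],"claw":0.3},{"xyz":[0,0,0],"delta_rot":[-6.9,39.5,-19.2],"claw":0.3},{"xyz":[-1.5,0.4,1.3],"delta_rot":[-6.9,39.5,-19.2],"claw":0.3},{"xyz":[-3,0.8,2.6],"delta_rot":[-6.9,39.5,-19.2],"claw":0.35},{"xyz":[-4.5,1.2,3.9],"delta_rot":[-6.9,39.5,-19.2],"claw":0.4},{"xyz":[-5.87,1.57,5.07],"delta_rot":[-6.9,39.5,-19.2],"claw":0.45},{"xyz":[-5.87,1.57,5.07],"delta_rot":[-6.9,39.5,-19.2],"claw":0.5},{"xyz":[-5.87,1.57,5.07],"delta_rot":[-6.9,39.5,-19.2],"claw":0.5},{"xyz":[-5.87,1.57,5.07],"delta_rot":[-6.9,39.5,-19.2],"claw":0.5}]' 20
python3 - <<'E'
from h import *
M=orient(0.001,-84.2)
rows(M,tcp=[.517,.4225,.09]); rows(M,tcp=[.517,.4225,.034])
print(r.get_state()["joints"].round(1))
E
```

```text
time_s: 19.73
tcp_pos: [0.5179, 0.4215, 0.4216]
eef_rot: [-179.9, 0.1, -84.3]
contact_force: [-0.0, 0.4, 0.4]
gripper_width: 0.0438
gripper_force: 0.0
tcp [0.517  0.4225 0.09  ] xyz [-0.024  0.045 11.054] rot [-0.08  0.06 -0.08]
tcp [0.517  0.4225 0.034 ] xyz [-0.022  0.047 12.92 ] rot [-0.08  0.06 -0.08]
[ 55.8  17.   20.2   0.  -93.  -50.1]
```

```bash
python3 -m crank '[{"xyz":[-0.02,0.05,1.8],"delta_rot":[0,0,0],"claw":0.5},{"xyz":[-0.02,0.05,3.6],"delta_rot":[0,0,0],"claw":0.5},{"xyz":[-0.02,0.05,5.4],"delta_rot":[0,0,0],"claw":0.5},{"xyz":[-0.02,0.05,7.2],"delta_rot":[0,0,0],"claw":0.5},{"xyz":[-0.02,0.05,9],"delta_rot":[0,0,0],"claw":0.5},{"xyz":[-0.02,0.05,10.3],"delta_rot":[0,0,0],"claw":0.5},{"xyz":[-0.02,0.05,11.2],"delta_rot":[0,0,0],"claw":0.5},{"xyz":[-0.02,0.05,11.8],"delta_rot":[0,0,0],"claw":0.5},{"xyz":[-0.02,0.05,12.3],"delta_rot":[0,0,0],"claw":0.5},{"xyz":[-0.02,0.05,12.7],"delta_rot":[0,0,0],"claw":0.5},{"xyz":[-0.02,0.05,12.9],"delta_rot":[0,0,0],"claw":0.5},{"xyz":[-0.02,0.05,12.9],"delta_rot":[0,0,0],"claw":0.5}]' 20
python3 -m crank '[{"xyz":[0,0,0],"delta_rot":[0,0,0],"claw":0.6},{"xyz":[0,0,0],"delta_rot":[0,0,0],"claw":0.7},{"xyz":[0,0,0],"delta_rot":[0,0,0],"claw":0.8},{"xyz":[0,0,0],"delta_rot":[0,0,0],"claw":0.9},{"xyz":[0,0,0],"delta_rot":[0,0,0],"claw":1},{"xyz":[0,0,0],"delta_rot":[0,0,0],"claw":1},{"xyz":[0,0,0],"delta_rot":[0,0,0],"claw":1}]' 20
```

```text
time_s: 21.22
tcp_pos: [0.5165, 0.4234, 0.0339]
eef_rot: [-179.9, 0.0, -84.2]
contact_force: [-0.4, -0.1, 0.0]
gripper_width: 0.0438
gripper_force: 0.0
time_s: 22.1
tcp_pos: [0.5177, 0.4238, 0.0344]
eef_rot: [-179.8, 0.1, -84.2]
contact_force: [5.0, 0.2, -2.1]
gripper_width: 0.0143
gripper_force: 20.0
```

```bash
python3 -m crank '[{"xyz":[0.05,-0.04,0],"delta_rot":[0,0,0],"claw":1},{"xyz":[0.12,-0.04,0],"delta_rot":[0,0,0],"claw":1},{"xyz":[0.22,-0.04,0],"delta_rot":[0,0,0],"claw":1},{"xyz":[0.33,-0.04,0],"delta_rot":[0,0,0],"claw":1},{"xyz":[0.44,-0.04,0],"delta_rot":[0,0,0],"claw":1},{"xyz":[0.55,-0.04,0],"delta_rot":[0,0,0],"claw":1},{"xyz":[0.66,-0.04,0],"delta_rot":[0,0,0],"claw":1},{"xyz":[0.77,-0.04,0],"delta_rot":[0,0,0],"claw":1},{"xyz":[0.88,-0.04,0],"delta_rot":[0,0,0],"claw":1},{"xyz":[0.98,-0.04,0],"delta_rot":[0,0,0],"claw":1},{"xyz":[1.06,-0.04,0],"delta_rot":[0,0,0],"claw":1},{"xyz":[1.1,-0.04,0],"delta_rot":[0,0,0],"claw":1},{"xyz":[1.1,-0.04,0],"delta_rot":[0,0,0],"claw":1}]' 30
python3 - <<'E'
from h import *
c=cam("side"); h=cv2.cvtColor(c["img"],cv2.COLOR_BGR2GRAY)
for v in (226,232,238): print(v,h[v,268:296])
u=np.array([-np.sin(np.radians(5.7)),np.cos(np.radians(5.7)),0]);print("from seat along u",(r.get_state()["tcp_pos"]-[.5325,.283,0])@u)
E
```

```text
time_s: 23.72
tcp_pos: [0.5212, 0.3904, 0.0342]
eef_rot: [-179.9, 0.0, -84.2]
contact_force: [0.1, 2.2, 5.3]
gripper_width: 0.014
gripper_force: 30.0
226 [ 73  61  68  80  87  67  97 141 158 163 178 179 183 194 199 194 187 184
 181 193 207 230 236 235 228 212 207 247]
232 [138  84  72  75  88 114 132 146 156 160 162 156 159 167 169 165 185 229
 232 218 201 233 250 243 235 231 226 220]
238 [244 224 210 210 211 210 208 209 209 219 226 185 162 166 167 166 213 253
 255 255 255 255 255 253 239 222 195 180]
from seat along u 0.10799817724107076
```

```bash
python3 -m crank '[{"xyz":[0.04,0,0],"delta_rot":[0,0,0],"claw":1},{"xyz":[0.08,0,0],"delta_rot":[0,0,0],"claw":1},{"xyz":[0.12,0,0],"delta_rot":[0,0,0],"claw":1},{"xyz":[0.16,0,0],"delta_rot":[0,0,0],"claw":1},{"xyz":[0.2,0,0],"delta_rot":[0,0,0],"claw":1},{"xyz":[0.24,0,0],"delta_rot":[0,0,0],"claw":1},{"xyz":[0.28,0,0],"delta_rot":[0,0,0],"claw":1},{"xyz":[0.32,0,0],"delta_rot":[0,0,0],"claw":1},{"xyz":[0.35,0,0],"delta_rot":[0,0,0],"claw":1},{"xyz":[0.35,0,0],"delta_rot":[0,0,0],"claw":1}]' 30
```

```text
time_s: 25.02
tcp_pos: [0.5222, 0.3811, 0.0343]
eef_rot: [-179.9, 0.1, -84.2]
contact_force: [-1.7, 5.6, 4.1]
gripper_width: 0.0143
gripper_force: 30.0
```

```bash
python3 -m crank '[{"xyz":[0.02,0,0],"delta_rot":[0,0,0],"claw":1},{"xyz":[0.04,0,0],"delta_rot":[0,0,0],"claw":1},{"xyz":[0.06,0,0],"delta_rot":[0,0,0],"claw":1},{"xyz":[0.06,0,0],"delta_rot":[0,0,0],"claw":1}]' 30
```

```text
time_s: 25.52
tcp_pos: [0.5224, 0.3793, 0.0343]
eef_rot: [-179.9, 0.1, -84.2]
contact_force: [-2.2, 6.9, 3.5]
gripper_width: 0.0144
gripper_force: 30.0
```

```bash
for i in 1; do python3 -m crank '[{"xyz":[0.03,0,0],"delta_rot":[0,0,0],"claw":1},{"xyz":[0.05,0,0],"delta_rot":[0,0,0],"claw":1},{"xyz":[0.05,0,0],"delta_rot":[0,0,0],"claw":1}]' 30; done
```

```text
time_s: 25.9
tcp_pos: [0.5225, 0.3778, 0.0342]
eef_rot: [-179.9, 0.1, -84.2]
contact_force: [-1.3, 6.3, 4.3]
gripper_width: 0.014
gripper_force: 30.0
```

```bash
python3 -m crank '[{"xyz":[0.03,0,0],"delta_rot":[0,0,0],"claw":1},{"xyz":[0.05,0,0],"delta_rot":[0,0,0],"claw":1},{"xyz":[0.05,0,0],"delta_rot":[0,0,0],"claw":1}]' 30
```

```text
time_s: 26.28
tcp_pos: [0.5226, 0.3773, 0.0343]
eef_rot: [-179.9, 0.2, -84.2]
contact_force: [-4.2, 8.8, 4.2]
gripper_width: 0.0139
gripper_force: 30.0
```

```bash
python3 -m crank '[{"xyz":[0.03,0,0],"delta_rot":[0,0,0],"claw":1},{"xyz":[0.06,0,0],"delta_rot":[0,0,0],"claw":1},{"xyz":[0.06,0,0],"delta_rot":[0,0,0],"claw":1},{"xyz":[0.06,0,0],"delta_rot":[0,0,0],"claw":1}]' 30
python3 - <<'E'
from h import *
c=cam("side"); h=cv2.cvtColor(c["img"],cv2.COLOR_BGR2GRAY)
for v in (226,232,238): print(v,h[v,268:296])
E
```

```text
time_s: 26.78
tcp_pos: [0.5227, 0.377, 0.0343]
eef_rot: [-179.8, 0.3, -84.2]
contact_force: [-5.4, 14.6, 1.3]
gripper_width: 0.0143
gripper_force: 30.0
226 [191 149  86  63  69  70  91 130 153 171 186 194 204 205 208 210 207 202
 197 191 180 192 223 233 229 213 208 248]
232 [199 183 108  74  78  82  89  68 108 177 188 173 163 164 171 168 168 191
 225 218 203 221 235 237 236 236 234 232]
238 [158 158 156 157 157 159 156 160 161 159 170 186 171 164 168 167 165 197
 250 255 255 255 255 254 245 240 226 203]
```

```bash
python3 -m crank '[{"xyz":[-0.03,0,0],"delta_rot":[0,0,0],"claw":1},{"xyz":[-0.03,0,0],"delta_rot":[0,0,0],"claw":1},{"xyz":[-0.03,0,0],"delta_rot":[0,0,0],"claw":0.8},{"xyz":[-0.03,0,0],"delta_rot":[0,0,0],"claw":0.7},{"xyz":[-0.03,0,0],"delta_rot":[0,0,0],"claw":0.6},{"xyz":[-0.03,0,0],"delta_rot":[0,0,0],"claw":0.5},{"xyz":[-0.03,0,0],"delta_rot":[0,0,0],"claw":0.5},{"xyz":[-0.03,0,0],"delta_rot":[0,0,0],"claw":0.5}]' 10
python3 -m crank '[{"xyz":[0,0,-0.3],"delta_rot":[0,0,0],"claw":0.5},{"xyz":[0,0,-0.8],"delta_rot":[0,0,0],"claw":0.5},{"xyz":[0,0,-1.5],"delta_rot":[0,0,0],"claw":0.5},{"xyz":[-1,0,-2.5],"delta_rot":[0,0,0],"claw":0.5},{"xyz":[-2,0,-3.8],"delta_rot":[0,0,0],"claw":0.5},{"xyz":[-3,0,-5],"delta_rot":[0,0,0],"claw":0.5},{"xyz":[-3,0,-6.5],"delta_rot":[0,0,0],"claw":0.5},{"xyz":[-3,0,-8],"delta_rot":[0,0,0],"claw":0.5},{"xyz":[-3,0,-8],"delta_rot":[0,0,0],"claw":0.5},{"xyz":[-3,0,-8],"delta_rot":[0,0,0],"claw":0.5}]' 10
python3 - <<'E'
from h import *
c,t=cam("side"),cam("top"); h=cv2.cvtColor(c["img"],cv2.COLOR_BGR2GRAY)
for v in (216,222,226,232,238): print(v,h[v,268:296])
K=np.array([.5228,.377,.055]); kt=proj(t,K); print(kt); u0,v0=np.round(kt).astype(int)
g=cv2.cvtColor(t["img"],cv2.COLOR_BGR2GRAY)[v0-6:v0+7,u0-7:u0+8]; print(g)
E
```

```text
time_s: 27.82
tcp_pos: [0.5226, 0.3745, 0.034]
eef_rot: [-179.9, 0.0, -84.2]
contact_force: [-0.8, -0.2, -0.1]
gripper_width: 0.0436
gripper_force: 0.0
time_s: 29.08
tcp_pos: [0.513, 0.4638, 0.2749]
eef_rot: [-179.9, 0.1, -84.2]
contact_force: [0.2, 0.4, -0.6]
gripper_width: 0.0436
gripper_force: 0.0
216 [ 67  65  68  69  72  84 134 191 223 237 236 235 226 223 227 222 224 242
 243 231 211 172 147 129 119 118 119 122]
222 [124 125 125 127 128 133 138 154 170 182 187 189 189 198 209 210 211 211
 208 202 195 179 161 163 164 178 204 205]
226 [125 127 134 143 150 162 178 157 152 170 182 190 200 204 206 209 204 199
 198 191 210 251 255 255 255 255 255 255]
232 [212 189 118  83  84 120 228 254 255 255 253 223 170 161 168 164 183 250
 255 255 255 255 255 255 255 255 255 255]
238 [249 228 209 207 210 215 212 211 210 228 245 227 177 161 165 164 173 237
 255 255 255 255 255 253 238 219 193 179]
[232.3167738  202.18008586]
[[255 255 255 255 255 255 255 254 255 255 255 255 255 250 244]
 [255 255 255 255 255 255 254 241 252 254 254 254 255 254 254]
 [210 196 208 255 255 255 255 254 255 255 255 254 254 254 246]
 [185 177 198 255 255 255 254 252 255 255 255 254 247 236 205]
 [173 173 192 255 255 255 230 217 249 255 255 254 222 184 171]
 [170 171 182 238 255 244 193 166 189 228 252 254 216 173 166]
 [172 171 177 211 232 208 167 154 160 177 242 243 201 170 166]
 [172 171 175 199 214 198 166 149 146 168 239 218 177 166 169]
 [170 171 173 195 238 224 186 160 153 209 246 215 173 166 169]
 [170 172 170 186 251 249 234 224 225 248 254 215 173 166 165]
 [171 171 169 181 249 254 254 254 254 254 254 220 176 166 167]
 [171 172 171 188 251 255 255 255 255 255 254 239 198 173 167]
 [176 174 172 186 244 254 254 255 255 255 252 250 228 200 175]]
```

```bash
python3 -c "
from plant import job; print(job.close_job())"
```

```text
the job is handed in; nothing more can be done
None
```

The pedestal is standing upright in the V stop with the fork pushed home against its post, and the job is handed in at about 29 s. The verdict was not reported; the fork stopped hard and the knob stands about 94.5 mm from the seat (95 mm expected), and I checked the final state from camera pixels, not a last viewed picture.

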